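Index the parts carousel to bring the dashboard under the ring light

ROBOT

A 7-joint arm with a two-finger parallel gripper is mounted at the origin on the work surface. World frame = base frame: x ahead of the robot, y to its left, z up, the work surface at z = 0. Lengths are in mm, angles in rad, forces in N, time in s.
With the tool pointing down it reaches from about 350 to 900 mm from the base axis. Payload 19.9 kg.
Tool frame: the origin (TCP) lies at the very end of the fingers, on their centre line; the grasp point (between the pads) lies 19 mm behind it; y points along the fingers, x is the direction in which the jaws open and shut, and the axes are right-handed (so a half turn about y gives the same grasp; the last joint's range is limited). The gripper opens to 85 mm and grips with 20 to 120 N. Pads are 22 mm wide; open, the fingers measure 114 mm over their backs; the gripper's body (76 mm by 85 mm) begins 54 mm behind the grasp point. The pads swing forward as they close: fully open they stand 13 mm farther back than shut.
Start: joints at [1.208, 0.417, -0.01, 1.614, 0.005, 1.111, -0.053], TCP at [197.073, -593.096, 231.26] pointing down, gripper open.
Joint ranges: [-2.81, 2.81], [-0.39, 2.02], [-1.27, 1.25], [0.06, 2.57], [-1.19, 4.33], [0.19, 2], [-2.82, 2.82]. Speed limits (rad/s): [1.89, 1.89, 2.39, 2.39, 3.01, 3.01, 3.01].

INTERFACE

Orientations are given as a 3x3 rotation matrix whose columns are the frame's x, y, z axes.
In Python, from workcell import monitor, camera, ticket, models gives the robot as it stands. The module is installed in compiled form; this text tells all that it offers.
- The arm moves only by the tool arm_command, never from a script. Its argument "series" is a list that holds one entry, the list of rows, each a list of 7 numbers: the finger opening in m, from 0 to 0.0854, then the shift along the tool's x, y, z in m, then the turn, a rotation vector about the tool's x, y, z in degrees. In form: [[[grip, tx, ty, tz, ax, ay, az], ...]]. A call has 1 to 5 rows; each row shifts and turns the commanded pose from where the row before left it, along the tool's axes as they then stand; what a row does not reach is not made up. A row lasts 1/12 s, in which the tool goes at most 41.7 mm and 7.16 degrees, less where a joint would pass 70% of its speed; a pose out of reach is approached as far as the arm can. A call with a gripper value outside its range is refused whole. The fingers move at their own pace and stop on an object; the grip force is fixed at half the most. Time passes only in rows, so rows that do not move let the fingers close. It gives the time, the measured TCP pose, the force and the opening at its end, in the units of the state.
- monitor.observe(): the state, without advancing time (a new reading comes with each control period).
- camera(name): name is "scene" or "top" or "wrist"; returns a dict with "color" (480x640x3 uint8, red, green, blue), "K" (3x3 intrinsics, pixels), "rvec" (rotation vector, rad) and "tvec" (3), from world to camera coordinates, as OpenCV has them. Camera axes: x right, y down, z forward; pixel columns grow to the right and rows downward; lengths in mm; the calibration is good to about 2 mm. A picture is of the moment at which its call begins. There is no depth.
- ticket.finish_job(): hands the job in, once; it reports no verdict.
Trained networks look in a picture, given as the dict that the camera call returned (one of the last four; its "shot" number tells which), for a name from the list of things; names that differ only in an ending like _2 or _b are one class to them, and where a whole thing is asked for, a point or a joint stands for the part that bears it (a point fixed in the world has none). Each returns a list of dicts, best first, with "confidence" (0 to 1); they miss things now and then, are a little off and sometimes report something else, mostly with a low value. They report only what shows in the picture. A call takes as long as a camera call. They do not tell look-alikes from the thing itself.
- models.masks_of(picture, label): "mask" (480x640 bool, what is visible of it) and "bbox" ([centre column, centre row, width, height] as shares, 0 to 1, of the picture: columns of its width, rows of its height, round what is visible of it).
- models.landmark_of(picture, label): "position" ([column, row] as shares, 0 to 1, of the picture: columns of its width, rows of its height: a listed point, or the origin of a listed thing).
The state is a dict: "clock": time; "joint_positions": joint angles; "joint_vel": joint speeds; "tau": joint torques, N m; "tool_pos": TCP position; "ee_rot": TCP orientation; "wrist_force": force on the tool from outside, world axes, zero at the start; "moment": the same for the moment, N m; "opening": finger opening in mm.
Only numpy, scipy, OpenCV 4.12 (cv2) and the standard library are available. Lean on these libraries where they do the work, as an engineer would, in place of code of your own. Each camera call takes 0.05 s, during which the arm holds its last target. There are 200 camera calls.

TASK

Turn the indexing table one place, by its rim pegs, in whichever direction brings the model dashboard to the front place under the ring light, and leave it clicked into its rest position. Reach in under the wire roof without knocking it, do not touch the car parts or their holders, which must all stay upright in their rings, and leave everything else on the bench alone.

Things in the scene. Friction and masses are not known exactly. Their poses are not given: they have to be found in the camera images.
- carousel: Inspection carousel fixed to the bench: black base 360 (x) x 300 (y) x 10 mm with a round grey indexing table, 240 mm across, top 42 mm above the bench. Origin: on the table's axis at bench height; z up, -x is its front, roughly facing the robot. Six holder rings (65 mm outside, 6 mm high) lie 85 mm from the axis: at rest one exactly at the front, the others every 60 degrees.
- platter (a joint): Turn of the table about its upright axis, rad: near 0 (a rest position) at the start, positive anticlockwise from above, free either way; one place is 1.047. A spring detent holds each rest position and pulls the table in once past halfway to the next; about 5 N at a peg turns it.
- peg_left (a point): The table is turned by six upright round steel pegs (12 mm across, tops 120 mm above the bench) on lugs at its rim, midway between the rings, 145 mm from the axis. This point: on the centre line of the peg that at the start is front left as the robot sees it (+y side, 30 degrees from the front), 95 mm above the bench; it turns with the table.
- peg_right (a point): The same on the peg that at the start is the front right one (-y side)
- canopy: Fixed flat roof over the table: a rack of 4 mm steel wires, 58 mm apart, in a black frame; underside 270 mm, frame top 281 mm above the bench (ring light on it to 289). It reaches 165 mm in front of the axis, 150 behind, 180 to each side; two 16 mm posts stand 142 mm behind the axis, 165 mm to each side. The pegs can be reached only from the front with a tilted tool. Frame as the carousel
- view_spot (a point): The viewing place under the ring light: 85 mm straight in front of the table's axis, at table-top height (42 mm). Fixed; its axes are the carousel's
- dashboard: Black model-car dashboard, a 70 mm wide, 26 mm high bar with a round vent at each end and an instrument hood, on a round wooden holder 54 mm across and 16 mm high, which stands loose in one of the table's rings. Origin: centre of the holder's underside; z up. At the start it is one place to the left or to the right of the front place
- door_panel: Black model-car door panel, an upright 72 x 43 mm plate, 7 mm thick, with a window-like cut-out, on a round wooden holder 54 mm across and 16 mm high, which stands loose in one of the table's rings. Origin: centre of the holder's underside; z up. At the start it is on the other side of the front place from the dashboard
- seat: Black model-car seat, 36 mm wide and 45 mm high, on a round wooden holder 54 mm across and 16 mm high, which stands loose in one of the table's rings. Origin: centre of the holder's underside; z up. At the start it stands at the front place
- paint_jar: Bystander: paint jar, 44 mm across, 50 mm high, left of the carousel
- thinner: Bystander: bottle, 56 mm across, 120 mm high, right of the carousel
- paint_tin: Bystander: small tin, 50 mm across, 45 mm high
- brush: Bystander: paint brush, 170 mm long, lying
- driver: Bystander: screwdriver, 160 mm long, lying
- sanding_block: Bystander: cork sanding block, 60 x 35 x 25 mm
- tweezers: Bystander: steel tweezers, 120 mm long, lying
There are look-alikes about, which are no part of the job. What is shaped like the door_panel but orange or turquoise is not meant.

How it is judged (in metres and radians):
At the end, for the whole second after the job is handed in: The table rests one place (1.047 rad, within 0.12 rad) from its start, the dashboard's holder is within 13 mm of the viewing place seen from above, and all three parts are upright (within 0.1 rad), down in their rings (underside less than 47 mm above the bench) and at rest (horizontal distance between dashboard and view_spot below 0.013 m and z of each of dashboard, door_panel, seat in the frame of carousel below 0.047 m and angle between each of dashboard, door_panel, seat's own z axis and vertical below 0.1 rad and linear speed of each of dashboard, door_panel, seat below 0.02 m/s and (value of joint platter between 0.927198 and 1.1672 rad or value of joint platter between -1.1672 and -0.927198 rad) and velocity of joint platter between -0.05 and 0.05 rad/s); the robot touches nothing.
It fails at once if the table is turned more than one place on from where it started (value of joint platter above 1.5 rad or value of joint platter below -1.5 rad).
It fails at once if a car part or its wooden holder is touched by the robot (contact force between any of the fingers, the arm and dashboard above 0.5 N or contact force between any of the fingers, the arm and door_panel above 0.5 N or contact force between any of the fingers, the arm and seat above 0.5 N).
It fails at once if a part on the table tips over or leaves its ring (angle between any of dashboard, door_panel, seat's own z axis and vertical above 0.4 rad or z of any of dashboard, door_panel, seat in the frame of carousel above 0.06 m).
It fails at once if the wire roof is knocked (contact force between any of the fingers, the arm and canopy above 8 N).
It fails at once if a bystander on the bench is disturbed (distance of any of paint_jar, thinner, paint_tin, brush, driver, sanding_block, tweezers from where it was at the start of the episode above 0.03 m).
It also fails if it takes over 40 s, if anything falls off the work surface, if the arm or the gripper's body presses on something with over 40 N, if the wrist force passes 120 N, or if a joint passes its speed limit or range.

## Working session

There is one attempt and no reset: what is moved stays moved. The work goes in short steps, Python scripts to look and compute and a tool call to move; the robot and the scene stay as the last step left them, time stands still between calls to the robot, and variables do not carry over. Pictures are saved under pics/ and viewed, about 8 in all and at most 12, crops included, and the job is handed in when it is done.

Besides the shell and the picture viewer there is one more tool, called after "Emit:" by a JSON object that holds its "op" and its "data", one argument or row to a line. arm_command: Moves the arm, as the interface text tells. Its arguments: {"type":"object","properties":{"series":{"type":"array","items":{"type":"array","items":{"type":"array","items":{"type":"number"}}}}},"required":["series"]}

```bash
mkdir -p pics; cat > h.py <<'E'
import numpy as np, cv2
from workcell import monitor, camera, ticket, models
def cam(n,save=None):
    p=camera(n)
    if save: cv2.imwrite('pics/'+save,p['color'][:,:,::-1])
    return p
def proj(p,X):
    return cv2.projectPoints(np.float64(X).reshape(-1,3),np.float64(p['rvec']),np.float64(p['tvec']),p['K'],None)[0][:,0]
def ray(p,uv):
    R=cv2.Rodrigues(np.float64(p['rvec']))[0];t=np.ravel(p['tvec'])
    d=R.T@np.linalg.inv(p['K'])@np.array([uv[0],uv[1],1.]); return -R.T@t,d
def atz(p,uv,z):
    c,d=ray(p,uv); return c+d*(z-c[2])/d[2]
E
python3 - <<'E'
from h import *
np.set_printoptions(precision=3,suppress=True)
s=monitor.observe();print(s['clock'],s['tool_pos'],s['ee_rot'],s['opening'],s['wrist_force'])
zs=dict(carousel=0,peg_left=95,peg_right=95,view_spot=42,dashboard=42,door_panel=42,seat=42,paint_jar=0,thinner=0,paint_tin=0,brush=0,driver=0,sanding_block=0,tweezers=0)
for n in('scene','top'):
    p=cam(n,n+'0.png')
    print(n,'cam',ray(p,(320,240))[0])
    for k,z in zs.items():
        for r in models.landmark_of(p,k)[:3]:
            uv=np.array(r['position'])*[640,480]
            print(k,r['confidence'],uv,atz(p,uv,z))
E
```

```text
0.0 [ 196.988 -592.777  230.672] [[ 0.315 -0.     0.949]
 [-0.949  0.001  0.315]
 [-0.001 -1.    -0.   ]] 85.53790960213577 [-0.29  -0.56   0.454]
scene cam [1202.133 -293.629  787.642]
carousel 0.65 [329.6   315.504] [701.56  -29.794   0.   ]
peg_left 0.91 [339.008 236.208] [579.861  49.139  95.   ]
peg_right 0.91 [278.528 255.984] [580.847 -93.623  95.   ]
view_spot 0.7 [315.712 272.304] [612.427 -21.747  42.   ]
dashboard 0.77 [352.512 279.408] [663.451  42.22   42.   ]
dashboard 0.54 [194.432 299.712] [ 577.594 -281.939   42.   ]
dashboard 0.39 [313.408 274.416] [615.904 -28.848  42.   ]
door_panel 0.92 [292.672 296.784] [654.079 -93.446  42.   ]
door_panel 0.84 [214.016 361.824] [ 734.139 -283.345   42.   ]
door_panel 0.67 [276.608 214.608] [399.626 -31.783  42.   ]
seat 0.62 [137.728 289.104] [ 500.548 -384.687   42.   ]
seat 0.61 [316.992 275.28 ] [621.361 -22.757  42.   ]
paint_jar 0.72 [414.208 262.512] [646.833 218.137  -0.   ]
thinner 0.73 [193.024 299.808] [ 541.41  -284.154    0.   ]
paint_tin 0.53 [408.128 191.712] [415.158 350.468   0.   ]
brush 0.78 [168.576 262.416] 
[... 785 characters left out ...]
320.32  210.288] [616.336 -17.721  42.   ]
paint_jar 0.52 [224.512 204.288] [642.245 215.132   0.   ]
thinner 0.95 [426.88  245.376] [ 539.424 -274.381    0.   ]
thinner 0.42 [324.288 180.72 ] [701.639 -28.272   0.   ]
paint_tin 0.74 [356.096 223.92 ] [ 592.653 -104.762    0.   ]
paint_tin 0.72 [163.52  294.624] [422.674 352.536   0.   ]
brush 0.95 [444.8   303.408] [ 400.098 -311.067    0.   ]
driver 0.8 [488.704 216.   ] [ 611.791 -428.042    0.   ]
driver 0.4 [442.176 300.72 ] [ 406.443 -305.155    0.   ]
sanding_block 0.79 [478.016 267.888] [ 484.459 -394.547    0.   ]
sanding_block 0.41 [352.192 197.184] [659.661 -96.305   0.   ]
tweezers 0.61 [130.432 225.12 ] [590.715 440.604   0.   ]
```

View pics/scene0.png

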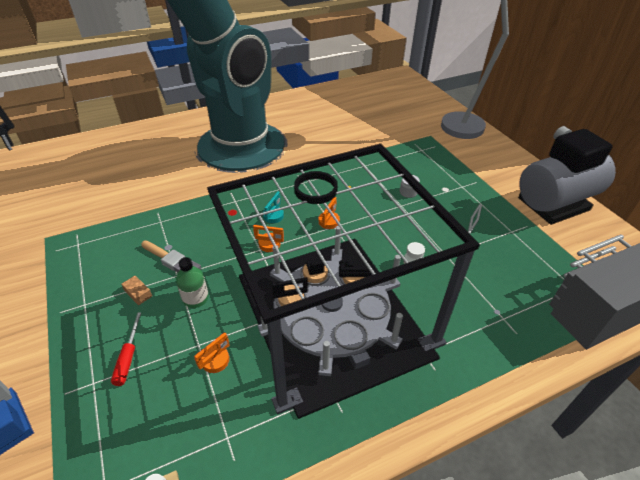

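View pics/top0.png

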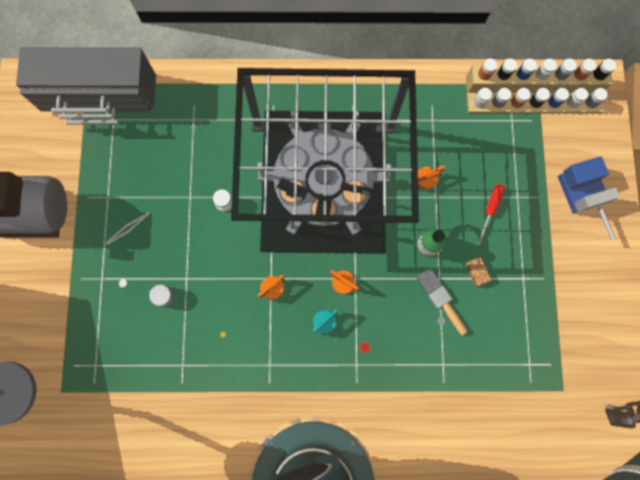

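The scene camera looks back towards the robot. The top view shows the carousel straight ahead, with look-alikes in front of it (turquoise at 325,321, orange at 272,287 and 344,281). I'll zoom in to confirm which side the dashboard is on.

```bash
python3 - <<'E'
import cv2,numpy as np
a=cv2.imread('pics/scene0.png')[225:345,240:420]; b=cv2.imread('pics/top0.png')[110:260,230:420]
a=cv2.resize(a,(600,400),interpolation=3)
b=cv2.resize(b,(600,474),interpolation=3)[:,:]
cv2.imwrite('pics/a.png',a);cv2.imwrite('pics/b.png',b)
E
```

```text
(no output)
```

View pics/a.png

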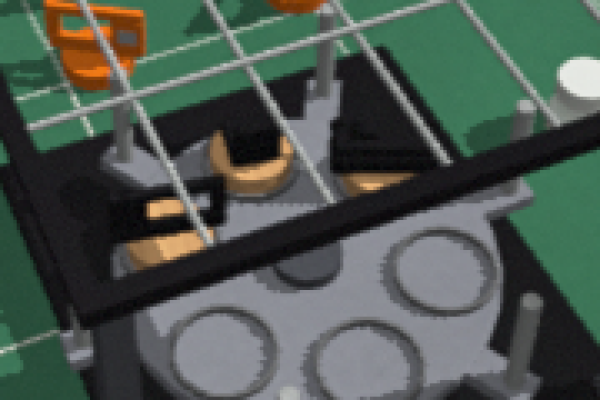

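View pics/b.png

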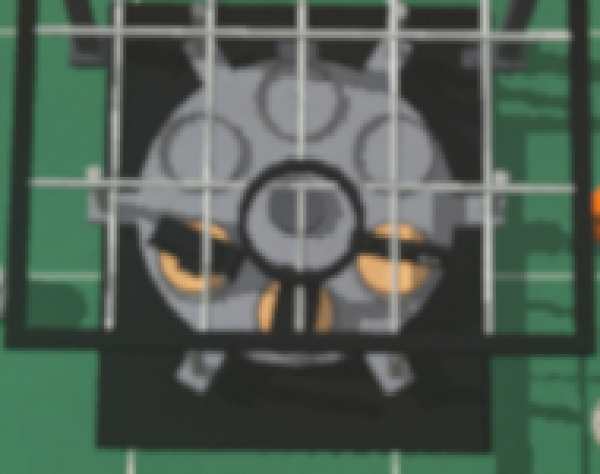

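The window cut-out is on the part on the -y side, so that one is the door panel. The solid hooded bar on the +y side is the dashboard. The table must therefore turn positive, with the front-left peg pushed towards -y. I'll straddle that peg with the tool tilted 45°.

Emit:
{"op": "arm_command", "data": {
  "series": [
    [[0.045,0,-0.02,0,0,6.13,0],[0.045,0,-0.02,0,0,6.13,0],[0.045,0,-0.02,0,0,6.13,0],[0.045,0,0,0,6.4,0,0],[0.045,0,0,0,6.4,0,0]]
  ]
}}

```text
clock: 1.92
tool_pos: [199.7, -593.5, 293.2]
ee_rot: [[0.002, 0.227, 0.974], [-1.0, -0.003, 0.003], [0.004, -0.974, 0.227]]
wrist_force: [-0.6, 0.2, -0.6]
opening: 45.4
```

Emit:
{"op": "arm_command", "data": {
  "series": [
    [[0.045,0,0,0,6.4,0,0],[0.045,0,0,0,6.4,0,0],[0.045,0,0,0,6.4,0,0],[0.045,0,0,0,6.4,0,0],[0.045,0,0,0,6.6,0,0]]
  ]
}}

```text
clock: 2.33
tool_pos: [196.5, -593.8, 292.4]
ee_rot: [[-0.002, 0.711, 0.703], [-1.0, -0.004, 0.001], [0.003, -0.703, 0.711]]
wrist_force: [1.0, -0.4, -0.3]
opening: 44.7
```

Emit:
{"op": "arm_command", "data": {
  "series": [
    [[0.045,0,0.027,0.027,0,0,0],[0.045,0,0.027,0.027,0,0,0],[0.045,0,0.027,0.027,0,0,0],[0.045,0,0.027,0.027,0,0,0],[0.045,0,0.027,0.027,0,0,0]]
  ]
}}

```text
clock: 2.75
tool_pos: [389.6, -593.1, 291.4]
ee_rot: [[-0.001, 0.707, 0.707], [-1.0, -0.001, -0.0], [0.0, -0.707, 0.707]]
wrist_force: [0.5, -0.5, -0.6]
opening: 44.8
```

Emit:
{"op": "arm_command", "data": {
  "series": [
    [[0.045,0,0.027,0.027,0,0,0],[0.045,0,0.027,0.027,0,0,0],[0.045,-0.04,0,0,0,0,0],[0.045,-0.04,0,0,0,0,0],[0.045,-0.04,0,0,0,0,0]]
  ]
}}

```text
clock: 3.17
tool_pos: [464.8, -471.2, 290.2]
ee_rot: [[0.001, 0.707, 0.708], [-1.0, 0.001, -0.0], [-0.001, -0.708, 0.707]]
wrist_force: [0.1, -1.1, 0.7]
opening: 45.1
```

Emit:
{"op": "arm_command", "data": {
  "series": [
    [[0.045,-0.04,0,0,0,0,0],[0.045,-0.04,0,0,0,0,0],[0.045,-0.04,0,0,0,0,0],[0.045,-0.04,0,0,0,0,0],[0.045,-0.04,0,0,0,0,0]]
  ]
}}

```text
clock: 3.58
tool_pos: [464.0, -271.4, 291.1]
ee_rot: [[-0.0, 0.707, 0.707], [-1.0, -0.001, -0.0], [0.0, -0.707, 0.707]]
wrist_force: [1.4, 0.4, 0.3]
opening: 44.7
```

Emit:
{"op": "arm_command", "data": {
  "series": [
    [[0.045,-0.04,0,0,0,0,0],[0.045,-0.04,0,0,0,0,0],[0.045,-0.04,0,0,0,0,0],[0.045,-0.04,0,0,0,0,0],[0.045,-0.04,0,0,0,0,0]]
  ]
}}

```text
clock: 4.0
tool_pos: [464.0, -71.5, 291.3]
ee_rot: [[-0.001, 0.708, 0.707], [-1.0, -0.001, 0.0], [0.001, -0.707, 0.708]]
wrist_force: [2.0, 0.2, 1.3]
opening: 45.2
```

Emit:
{"op": "arm_command", "data": {
  "series": [
    [[0.045,-0.04,0,0,0,0,0],[0.045,-0.04,0,0,0,0,0],[0.045,-0.04,0,0,0,0,0],[0.045,0,0,0,0,0,0],[0.045,0,0,0,0,0,0]]
  ]
}}

```text
clock: 4.42
tool_pos: [464.1, 19.5, 290.1]
ee_rot: [[0.001, 0.702, 0.712], [-1.0, -0.001, 0.002], [0.002, -0.712, 0.702]]
wrist_force: [-0.8, -0.4, 1.1]
opening: 45.0
```

```bash
python3 - <<'E'
from h import *
np.set_printoptions(precision=2,suppress=True)
s=monitor.observe();print(s['clock'],s['tool_pos'],s['joint_positions'])
print(s['ee_rot'])
p=cam('wrist','w1.png')
print(ray(p,(320,240)))
for k in('peg_left','peg_right'):
    for r in models.landmark_of(p,k)[:2]:
        uv=np.array(r['position'])*[640,480]; print(k,r['confidence'],uv,atz(p,uv,95))
E
```

```text
4.4167 [464.11  19.51 290.05] [ 0.82 -0.38 -0.8   2.43 -0.92  0.3  -0.82]
[[ 0.    0.7   0.71]
 [-1.   -0.    0.  ]
 [ 0.   -0.71  0.7 ]]
(array([422.57,  19.83, 450.59]), array([ 0.44, -0.01, -0.9 ]))
peg_left 0.81 [294.02 256.9 ] [575.2   46.79  95.  ]
peg_right 0.91 [422.72 256.9 ] [ 575.48 -100.27   95.  ]
peg_right 0.56 [344.7  208.32] [640.03 -13.24  95.  ]
```

View pics/w1.png

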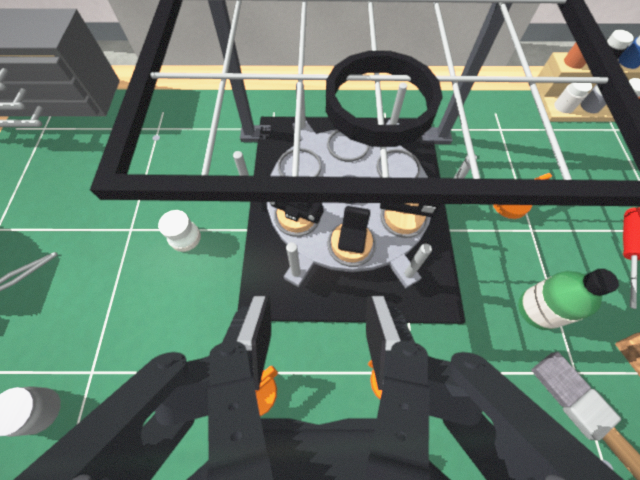

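The arm stopped short at the limit of joint 2. The wrist picture shows the parts at (295,212), (352,240) and (405,218), and the pegs at (292,262) and (418,265). The wrist camera sits 83 mm off the tool axis, so I'll lower the tool and tilt it to 60° to keep clear of the roof.

Emit:
{"op": "arm_command", "data": {
  "series": [
    [[0.045,0,0.024,-0.015,0,0,0],[0.045,0,0.024,-0.015,3.75,0,0],[0.045,-0.01,0.022,-0.017,3.75,0,0],[0.045,-0.01,0.02,-0.018,3.75,0,0],[0.045,-0.01,0.02,-0.02,3.75,0,0]]
  ]
}}

```text
clock: 4.98
tool_pos: [465.0, 40.8, 284.9]
ee_rot: [[0.005, 0.747, 0.665], [-1.0, 0.007, -0.001], [-0.005, -0.665, 0.747]]
wrist_force: [-0.1, 0.1, -0.3]
opening: 45.0
```

```bash
python3 - <<'E'
from h import *
np.set_printoptions(precision=2,suppress=True)
s=monitor.observe();print(s['clock'],s['tool_pos'],s['joint_positions'])
print(s['ee_rot'])
E
```

```text
4.9833 [464.97  40.78 284.92] [ 0.78 -0.39 -0.85  2.47 -1.19  0.19 -0.62]
[[ 0.    0.75  0.66]
 [-1.    0.01 -0.  ]
 [-0.01 -0.66  0.75]]
```

The current wrist branch is up against its limits. Joint 5 reaches 4.33, so a flipped wrist (q5 near π) should be possible. I'll fit a kinematic model to plan that.

```bash
cat > kin.py <<'E'
import numpy as np, itertools
from scipy.spatial.transform import Rotation as R
from scipy.optimize import least_squares
LO=np.array([-2.81,-.39,-1.27,.06,-1.19,.19,-2.82]);HI=np.array([2.81,2.02,1.25,2.57,4.33,2,2.82])
def fk(q,P,S):
    # P: h,L1,L2,L3, elbow x-offset in, elbow x-offset out, wrist x-offset, shoulder y, elbow y, forearm y , q7 offset
    h,L1,L2,L3,a1,a2,a3,y1,y2,y3,o7=P
    T=np.eye(4);pts=[]
    def mv(r,t):
        nonlocal T
        M=np.eye(4);M[:3,:3]=r;M[:3,3]=t;T=T@M
    E=lambda ax,v:R.from_euler(ax,v).as_matrix()
    I=np.eye(3)
    mv(E('z',S[0]*q[0]),[0,0,0]);mv(I,[0,y1,h]);mv(E('y',q[1]),[0,0,0]);mv(E('z',S[1]*q[2]),[0,0,0])
    mv(I,[a1,y2,L1]);pts.append(T[:3,3].copy());mv(E('y',q[3]),[0,0,0]);mv(I,[a2,y3,L2]);mv(E('z',S[2]*q[4]),[0,0,0]);pts.append(T[:3,3].copy())
    mv(E('y',q[5]),[0,0,0]);mv(I,[a3,0,L3]);mv(E('z',S[3]*q[6]+o7),[0,0,0])
    # tool: approach=z_link ; tool x, y=approach, z
    A=np.array([[1,0,0],[0,0,-1],[0,1,0.]]) # x=x, y=z_link, z=-y_link
    return T[:3,3],T[:3,:3]@A,pts
E
cat > fit.py <<'E'
from kin import *; import json
from h import monitor
s=monitor.observe()
D=[([1.208,.417,-.01,1.614,.005,1.111,-.053],[197.073,-593.096,231.26],[[.315,0,.949],[-.949,.001,.315],[-.001,-1,0]]),
([.82,-.38,-.8,2.43,-.92,.30,-.82],[464.1,19.5,290.],[[.001,.702,.712],[-1,-.001,.002],[.002,-.712,.702]]),
(list(s['joint_positions']),list(s['tool_pos']),np.array(s['ee_rot']).tolist())]
try:D+=json.load(open('data.json'))
except Exception:pass
w=[1,.2]+[1]*9+[1]*50
P0=np.array([360,420,500,290,0,0,0,0,0,0,0.])
res=[]
for S in itertools.product([1,-1],repeat=4):
  for o in(0,np.pi/2,np.pi,-np.pi/2):
    b=P0.copy();b[10]=o
    def f(P):
        r=[]
        for k,(q,p,r0) in enumerate(D):
            a,b_,_=fk(q,P,S); r+=list(w[k]*(a-p)/3)+list(w[k]*(b_-np.array(r0)).ravel()*100)
        return np.array(r+list((P-b)[:10]/np.array([200]*4+[60]*6)))
    z=least_squares(f,b,max_nfev=40);res.append((z.cost,S,z.x))
res.sort(key=lambda t:t[0])
np.set_printoptions(precision=2,suppress=True)
for c,S,P in res[:4]: print(c,S,P)
c,S,P=res[0];json.dump([list(P),S],open('model.json','w'))
for q,p,r in D: a,b,pt=fk(q,P,S);print(a-np.array(p),abs(b-np.array(r)).max(),pt)
E
python3 fit.py
```

```text
0.25817009157853305 (-1, -1, -1, -1) [296.26 488.07 471.95 294.29  10.42   3.4    4.13 -16.99  -6.91  -6.91
  -3.14]
0.2581700915786643 (-1, -1, -1, -1) [296.26 488.07 471.95 294.29  10.42   3.4    4.13 -16.99  -6.91  -6.91
   3.14]
0.2581700915787974 (-1, -1, -1, -1) [296.26 488.07 471.95 294.29  10.42   3.4    4.13 -16.99  -6.91  -6.91
  -3.14]
0.2581700915789719 (-1, -1, -1, -1) [296.26 488.07 471.95 294.29  10.42   3.4    4.13 -16.99  -6.91  -6.91
   3.14]
[0.06 0.04 0.05] 0.0007988709863517993 [array([  51.31, -202.22,  738.26]), array([ 198.8 , -596.96,  525.59])]
[-1.51  0.27 -2.17] 0.0073331835733455985 [array([-126.24,  114.29,  754.05]), array([259.6 ,  15.1 , 500.89])]
[ 0.08 -0.07  0.05] 0.0003660236120162294 [array([-132.34,  112.06,  752.86]), array([246.78,  35.35, 482.33])]
```

```bash
cat > ik.py <<'E'
from kin import *; import json
P,S=json.load(open('model.json'))
def target(th,roll,yaw=0):
    t=np.radians(th);y=np.array([np.sin(t),0,-np.cos(t)]);x=np.array([0,-1.,0])*roll
    M=np.column_stack([x,y,np.cross(x,y)]);return R.from_euler('z',yaw,degrees=True).as_matrix()@M
def ik(p,M,q0,pull=0.02,qr=None):
    qr=q0 if qr is None else qr
    def f(q):
        a,b,_=fk(q,P,S)
        return np.r_[(a-p)/10,(R.from_matrix(b.T@M).as_rotvec())*20,pull*(q-qr)]
    z=least_squares(f,np.clip(q0,LO+.011,HI-.011),bounds=(LO+.01,HI-.01),max_nfev=200)
    return z.x,np.abs(f(z.x)[:6]).max()
E
python3 - <<'E'
from ik import *
np.set_printoptions(precision=2,suppress=True)
rng=np.random.default_rng(0)
for th in(45,55,62):
  for roll in(1,-1):
    M=target(th,roll);sol=[]
    for i in range(25):
        q0=rng.uniform(LO,HI);q,e=ik(np.array([588,48,92.]),M,q0,pull=.005)
        if e<.08:
            q2,e2=ik(np.array([588,-94,92.]),M,q,.005)
            m=min((q-LO).min(),(HI-q).min());m2=min((q2-LO).min(),(HI-q2).min())
            sol.append((min(m,m2) if e2<.08 else -1,q,q2))
    sol.sort(key=lambda t:-t[0])
    for m,q,q2 in sol[:2]: print(th,roll,len(sol),round(m,2),q,q2,[p.round() for p in fk(q,P,S)[2]])
E
```

```text
45 1 9 0.23 [ 0.54  0.58 -0.84  2.31  2.33  0.62  2.46] [ 0.93  0.61 -0.86  2.3   2.62  0.42  2.48] [array([ 232., -156.,  697.]), array([378.,  51., 298.])]
45 1 9 0.2 [-0.79  0.52  0.66  2.37  3.35  0.42  1.03] [-0.39  0.52  0.63  2.34  3.8   0.56  0.9 ] [array([193., 154., 718.]), array([377.,  46., 298.])]
45 -1 17 0.24 [ 0.59  0.61 -0.9   2.31  2.3   0.65 -0.64] [ 0.96  0.63 -0.9   2.3   2.58  0.43 -0.6 ] [array([ 235., -172.,  688.]), array([378.,  51., 298.])]
45 -1 17 0.24 [ 0.69  0.7  -1.03  2.31  2.26  0.73 -0.52] [ 1.04  0.69 -1.    2.29  2.48  0.47 -0.45] [array([ 240., -215.,  663.]), array([378.,  52., 299.])]
55 1 13 0.18 [ 0.5   0.67 -0.8   2.39  2.62  0.88  2.22] [ 0.89  0.67 -0.78  2.37  3.01  0.67  2.17] [array([ 267., -163.,  672.]), array([345.,  50., 258.])]
55 1 13 0.18 [ 0.31  0.58 -0.58  2.39  2.69  0.82  2.04] [ 0.69  0.58 -0.56  2.37  3.14  0.67  1.94] [array([ 261., -101.,  697.]), array([345.,  50., 258.])]
55 -1 18 0.19 [ 0.67  0.79 -0.99  2.38  2.57  0.95 -0.73] [ 1.05  0.78 -0.96  2.36  2.88  0.69 -0.72] [array([ 272., -230.,  631.]), array([345.,  51., 259.])]
55 -1 18 0.19 [ 0.6   0.73 -0.91  2.38  2.59  0.92 -0.82] [ 0.98  0.73 -0.88  2.36  2.94  0.68 -0.84] [array([ 270., -199.,  651.]), array([345.,  51., 258.])]
62 1 17 0.15 [ 0.47  0.75 -0.76  2.42  2.77  1.08  2.14] [ 0.82  0.72 -0.67  2.4   3.18  0.87  2.05] [array([ 298., -169.,  644.]), array([327.,  50., 227.])]
62 1 17 0.15 [ 0.28  0.66 -0.55  2.42  2.8   1.04  1.97] [ 0.61  0.64 -0.44  2.41  3.25  0.9   1.84] [array([ 294., -102.,  673.]), array([326.,  50., 227.])]
62 -1 16 0.16 [ 0.71  0.95 -1.02  2.41  2.74  1.16 -0.72] [ 1.07  0.89 -0.95  2.39  3.06  0.86 -0.76] [array([ 299., -271.,  572.]), array([327.,  51., 228.])]
62 -1 16 0.16 [ 0.7   0.94 -1.01  2.41  2.74  1.16 -0.73] [ 1.06  0.88 -0.94  2.39  3.06  0.86 -0.77] [array([ 299., -265.,  577.]), array([327.,  51., 228.])]
```

```bash
cat >> ik.py <<'E'
def rows(qs,n=None):
    """joint waypoints -> tool-axis rows"""
    out=[];q=np.array(qs[0])
    for w in qs[1:]:
        w=np.array(w)
        a=fk(q,P,S);k=1
        while True:
            F=[fk(q+(w-q)*i/k,P,S) for i in range(k+1)]
            d=[(np.linalg.norm(F[i+1][0]-F[i][0]),np.degrees(R.from_matrix(F[i][1].T@F[i+1][1]).magnitude())) for i in range(k)]
            js=np.abs(w-q)/k*12/np.array([1.89,1.89,2.39,2.39,3.01,3.01,3.01])
            if max(x[0] for x in d)<38 and max(x[1] for x in d)<6.8 and js.max()<.6: break
            k+=1
        for i in range(k):
            out.append((F[i][1].T@(F[i+1][0]-F[i][0])/1000,np.degrees(R.from_matrix(F[i][1].T@F[i+1][1]).as_rotvec()),F[i+1][0],F[i+1][2][1]))
        q=w
    return out
def show(o):
    for s,r,p,_ in o: print([.045]+[float(x) for x in s.round(3)]+[float(x) for x in r.round(1)],p.round())
E
python3 - <<'E'
from ik import *
from h import monitor
np.set_printoptions(precision=2,suppress=True)
cur=np.array(monitor.observe()['joint_positions'])
M=target(50,-1)
q=np.array([.6,.67,-.9,2.35,2.45,.8,-.7])
for p in([588,48,92],[515,48,95],[515,48,150],[510,48,330]):
    q,e=ik(np.array(p,float),M,q);print(p,q,round(e,3))
E0=q
B=cur.copy();B[5]=.6;B[:4]=E0[:4]
C=B.copy();C[4]=E0[4]
o=rows([cur,B,C,E0]);print(len(o));print('minz',min(x[2][2] for x in o))
for i in range(0,len(o),4):print(o[i][2].round(),o[i][3].round())
show(o[:10])
E
```

```text
[588, 48, 92] [ 0.61  0.68 -0.92  2.35  2.46  0.79 -0.73] 0.0
[515, 48, 95] [ 0.65  0.63 -0.99  2.51  2.48  0.87 -0.83] 0.0
[515, 48, 150] [ 0.73  0.4  -1.07  2.5   2.36  0.66 -0.82] 0.0
[510, 48, 330] [-0.21 -0.25 -0.07  2.37  0.88  0.26  0.51] 0.0
39
minz 249.86180865117865
[464.  62. 292.] [248.  36. 489.]
[451. 142. 315.] [257.  39. 510.]
[426. 214. 332.] [275.  45. 519.]
[397. 223. 309.] [286.  52. 521.]
[387. 160. 266.] [286.  52. 521.]
[396.  85. 250.] [286.  52. 521.]
[424.  14. 264.] [286.  52. 521.]
[464. -38. 305.] [286.  52. 521.]
[485.  -5. 312.] [286.  52. 521.]
[503.  30. 323.] [286.  52. 521.]
[0.045, -0.021, -0.005, 0.004, -0.3, 0.2, 4.0] [464.  62. 292.]
[0.045, -0.021, -0.004, 0.003, -0.4, 0.1, 3.9] [463.  83. 298.]
[0.045, -0.021, -0.003, 0.002, -0.6, 0.1, 3.9] [460. 103. 304.]
[0.045, -0.021, -0.002, 0.001, -0.7, 0.1, 3.9] [456. 123. 309.]
[0.045, -0.021, -0.001, 0.001, -0.9, 0.0, 3.8] [451. 142. 315.]
[0.045, -0.02, -0.0, -0.0, -1.0, 0.0, 3.8] [446. 161. 319.]
[0.045, -0.02, 0.001, -0.001, -1.2, -0.0, 3.7] [440. 180. 324.]
[0.045, -0.019, 0.001, -0.002, -1.3, -0.0, 3.6] [433. 197. 328.]
[0.045, -0.019, 0.002, -0.002, -1.4, -0.0, 3.5] [426. 214. 332.]
[0.045, -0.018, 0.003, -0.003, -1.5, -0.1, 3.4] [418. 231. 335.]
```

```bash
cat > plan.py <<'E'
from ik import *
from h import monitor
np.set_printoptions(precision=2,suppress=True)
cur=np.array(monitor.observe()['joint_positions'])
E1=np.array([.73,.4,-1.07,2.5,2.36,.66,-.82])
G=np.array([0.61,0.68,-0.92,2.35,2.46,0.79,-0.73])
print('q',cur)
E
python3 - <<'E'
from plan import *
B=cur.copy();B[5]=.6;B[:4]=[.75,-.2,-.95,2.4]
C=B.copy();C[4]=2.36;C[6]=-.8
o=rows([cur,B,C,E1]);print(len(o));print('minz',min(x[2][2] for x in o))
for i in range(0,len(o),4):print(o[i][2].round(),o[i][3].round())
show(o[:10])
E
```

```text
q [ 0.78 -0.39 -0.85  2.47 -1.19  0.19 -0.62]
44
minz 149.4349779681362
[460.  70. 273.] [254.  39. 481.]
[419. 182. 245.] [282.  56. 473.]
[378. 163. 210.] [288.  60. 471.]
[363.  85. 188.] [288.  60. 471.]
[373.   4. 195.] [288.  60. 471.]
[407. -62. 231.] [288.  60. 471.]
[457. -97. 288.] [288.  60. 471.]
[509. -92. 350.] [288.  60. 471.]
[553. -49. 405.] [288.  60. 471.]
[570. -12. 357.] [295.  53. 439.]
[550.  15. 231.] [297.  48. 378.]
[0.045, -0.029, 0.005, -0.013, -3.1, -0.2, 4.9] [460.  70. 273.]
[0.045, -0.029, 0.005, -0.012, -3.1, -0.2, 4.9] [453.  98. 262.]
[0.045, -0.028, 0.005, -0.012, -3.1, -0.2, 5.0] [443. 127. 254.]
[0.045, -0.028, 0.005, -0.012, -3.1, -0.2, 5.0] [432. 155. 249.]
[0.045, -0.028, 0.005, -0.011, -3.1, -0.2, 5.0] [419. 182. 245.]
[0.045, -0.027, 0.005, -0.011, -3.1, -0.2, 5.0] [404. 207. 244.]
[0.045, 0.013, -0.001, -0.016, -3.2, -5.4, -2.3] [394. 194. 231.]
[0.045, 0.013, -0.001, -0.016, -3.2, -5.4, -2.3] [385. 179. 220.]
[0.045, 0.013, -0.001, -0.016, -3.2, -5.4, -2.4] [378. 163. 210.]
[0.045, 0.013, -0.001, -0.016, -3.2, -5.4, -2.4] [372. 145. 202.]
```

```bash
python3 - <<'E'
from plan import *
def interp(a,b,f): return a+(b-a)*f
B=cur.copy();B[5]=.6;B[:4]=[.75,-.25,-.9,2.4]
for mid in (1.0,1.5):
  for q2m in(-.2,-.05):
    C=interp(B,E1,.5);C[4]=mid;C[1]=q2m;C[5]=.5
    o=rows([cur,B,C,E1]);print(mid,q2m,len(o))
    for i in range(0,len(o),4):print(o[i][2].round(),o[i][3].round())
E
```

```text
q [ 0.78 -0.39 -0.85  2.47 -1.19  0.19 -0.62]
1.0 -0.2 34
[460.  71. 275.] [254.  38. 483.]
[416. 186. 257.] [284.  50. 483.]
[380. 131. 210.] [281.  54. 476.]
[366.  64. 188.] [279.  58. 470.]
[375.   2. 193.] [276.  62. 463.]
[404. -42. 216.] [273.  65. 457.]
[441. -59. 232.] [275.  64. 441.]
[478. -43. 192.] [287.  53. 394.]
[512.  25. 156.] [290.  51. 348.]
1.0 -0.05 33
[460.  71. 275.] [254.  38. 483.]
[416. 186. 257.] [284.  50. 483.]
[377. 130. 202.] [286.  50. 470.]
[360.  62. 173.] [287.  51. 457.]
[370.   0. 168.] [287.  52. 445.]
[403. -40. 179.] [287.  53. 433.]
[441. -52. 177.] [290.  51. 409.]
[482. -26. 159.] [292.  49. 371.]
[516.  49. 149.] [289.  51. 337.]
1.5 -0.2 35
[460.  71. 275.] [254.  38. 483.]
[416. 186. 257.] [284.  50. 483.]
[381. 130. 211.] [282.  54. 477.]
[367.  60. 191.] [280.  57. 472.]
[377.  -6. 197.] [278.  60. 466.]
[408. -52. 225.] [275.  63. 461.]
[450. -69. 264.] [273.  66. 456.]
[491. -54. 271.] [277.  62. 436.]
[514.   1. 185.] [290.  51. 369.]
1.5 -0.05 33
[460.  71. 275.] [254.  38. 483.]
[416. 186. 257.] [284.  50. 483.]
[378. 128. 204.] [285.  50. 472.]
[362.  58. 178.] [286.  51. 462.]
[374.  -7. 177.] [287.  51. 452.]
[408. -51. 194.] [287.  52. 442.]
[456. -63. 221.] [287.  53. 432.]
[495. -37. 202.] [292.  49. 396.]
[516.  49. 149.] [289.  51. 337.]
```

```bash
cat >> plan.py <<'E'
B=np.array([.75,-.25,-.9,2.4,-1.19,.6,-.62])
C=(B+E1)/2;C[4]=1.0;C[1]=-.2;C[5]=.5
E
python3 -c "
from plan import *
show(rows([cur,B,C,E1])[:20])"
```

```text
q [ 0.78 -0.39 -0.85  2.47 -1.19  0.19 -0.62]
[0.045, -0.03, 0.003, -0.011, -3.2, -0.1, 5.3] [460.  71. 275.]
[0.045, -0.03, 0.003, -0.011, -3.2, -0.1, 5.3] [452. 101. 266.]
[0.045, -0.029, 0.003, -0.011, -3.2, -0.1, 5.3] [442. 130. 261.]
[0.045, -0.029, 0.003, -0.011, -3.2, -0.1, 5.3] [430. 158. 258.]
[0.045, -0.029, 0.003, -0.01, -3.2, -0.2, 5.3] [416. 185. 257.]
[0.045, 0.012, 0.001, -0.017, -3.2, -5.2, -2.2] [405. 174. 243.]
[0.045, 0.012, 0.001, -0.017, -3.1, -5.3, -2.2] [396. 161. 230.]
[0.045, 0.011, 0.001, -0.016, -3.1, -5.3, -2.2] [387. 146. 219.]
[0.045, 0.011, 0.001, -0.016, -3.0, -5.3, -2.1] [380. 131. 210.]
[0.045, 0.011, 0.001, -0.016, -2.9, -5.4, -2.1] [374. 115. 202.]
[0.045, 0.011, 0.001, -0.015, -2.9, -5.4, -2.1] [370.  98. 196.]
[0.045, 0.01, 0.001, -0.014, -2.8, -5.5, -2.1] [367.  81. 191.]
[0.045, 0.01, 0.001, -0.014, -2.7, -5.5, -2.1] [366.  64. 188.]
[0.045, 0.01, 0.001, -0.013, -2.6, -5.5, -2.1] [366.  47. 187.]
[0.045, 0.01, 0.001, -0.013, -2.6, -5.6, -2.1] [368.  31. 188.]
[0.045, 0.01, 0.001, -0.012, -2.5, -5.6, -2.1] [371.  16. 189.]
[0.045, 0.01, 0.001, -0.012, -2.4, -5.6, -2.1] [375.   1. 193.]
[0.045, 0.01, 0.001, -0.011, -2.3, -5.7, -2.1] [381. -12. 197.]
[0.045, 0.01, 0.0, -0.01, -2.3, -5.7, -2.1] [388. -24. 203.]
[0.045, 0.01, 0.0, -0.01, -2.2, -5.7, -2.1] [396. -34. 209.]
```

Emit:
{"op": "arm_command", "data": {
  "series": [
    [[0.045,-0.03,0.003,-0.011,-3.2,-0.1,5.3],[0.045,-0.03,0.003,-0.011,-3.2,-0.1,5.3],[0.045,-0.029,0.003,-0.011,-3.2,-0.1,5.3],[0.045,-0.029,0.003,-0.011,-3.2,-0.1,5.3],[0.045,-0.029,0.003,-0.01,-3.2,-0.2,5.3]]
  ]
}}

```text
clock: 5.4
tool_pos: [415.2, 186.7, 257.7]
ee_rot: [[0.301, 0.458, 0.837], [-0.89, 0.449, 0.074], [-0.342, -0.767, 0.543]]
wrist_force: [0.2, 0.3, -0.7]
opening: 44.9
```

Emit:
{"op": "arm_command", "data": {
  "series": [
    [[0.045,0.012,0.001,-0.017,-3.2,-5.2,-2.2],[0.045,0.012,0.001,-0.017,-3.1,-5.3,-2.2],[0.045,0.011,0.001,-0.016,-3.1,-5.3,-2.2],[0.045,0.011,0.001,-0.016,-3.0,-5.3,-2.1],[0.045,0.011,0.001,-0.016,-2.9,-5.4,-2.1]]
  ]
}}

```text
clock: 5.82
tool_pos: [374.8, 114.1, 201.9]
ee_rot: [[0.598, 0.33, 0.73], [-0.8, 0.193, 0.568], [0.047, -0.924, 0.379]]
wrist_force: [-0.5, -0.4, -0.1]
opening: 44.9
```

```bash
python3 -c "
from plan import *
show(rows([cur,C,E1]))"
```

```text
q [ 0.79 -0.25 -0.95  2.4  -0.62  0.59 -0.63]
[0.045, 0.01, 0.001, -0.016, -2.9, -5.4, -2.1] [372.  95. 198.]
[0.045, 0.01, 0.001, -0.015, -2.9, -5.4, -2.1] [368.  78. 193.]
[0.045, 0.01, 0.001, -0.014, -2.8, -5.5, -2.1] [367.  61. 190.]
[0.045, 0.01, 0.001, -0.014, -2.7, -5.5, -2.1] [367.  44. 189.]
[0.045, 0.01, 0.001, -0.013, -2.6, -5.5, -2.1] [368.  28. 189.]
[0.045, 0.01, 0.001, -0.012, -2.5, -5.6, -2.1] [371.  12. 191.]
[0.045, 0.01, 0.001, -0.011, -2.4, -5.6, -2.1] [375.  -2. 194.]
[0.045, 0.01, 0.001, -0.011, -2.3, -5.6, -2.1] [381. -15. 199.]
[0.045, 0.01, 0.001, -0.01, -2.2, -5.7, -2.2] [388. -26. 204.]
[0.045, 0.01, 0.0, -0.01, -2.1, -5.7, -2.2] [395. -36. 210.]
[0.045, 0.011, 0.0, -0.009, -2.1, -5.7, -2.2] [404. -44. 217.]
[0.045, 0.011, 0.0, -0.008, -2.0, -5.7, -2.2] [414. -50. 225.]
[0.045, 0.011, 0.0, -0.008, -1.9, -5.8, -2.3] [424. -54. 233.]
[0.045, 0.011, 0.0, -0.007, -1.8, -5.8, -2.3] [434. -56. 242.]
[0.045, 0.0, 0.012, 0.002, -0.1, -6.5, -0.5] [441. -59. 232.]
[0.045, 0.003, 0.012, 0.004, 0.0, -6.4, -1.0] [449. -60. 222.]
[0.045, 0.006, 0.011, 0.005, 0.0, -6.3, -1.5] [458. -57. 212.]
[0.045, 0.009, 0.011, 0.006, 0.0, -6.1, -2.0] [468. -52. 202.]
[0.045, 0.012, 0.01, 0.006, -0.1, -5.9, -2.6] [478. -43. 192.]
[0.045, 0.014, 0.009, 0.007, -0.2, -5.6, -3.1] [488. -31. 182.]
[0.045, 0.017, 0.008, 0.006, -0.3, -5.3, -3.5] [497. -15. 173.]
[0.045, 0.02, 0.008, 0.006, -0.5, -5.0, -4.0] [505.   3. 164.]
[0.045, 0.022, 0.007, 0.005, -0.8, -4.7, -4.3] [512.  25. 156.]
[0.045, 0.025, 0.006, 0.004, -1.1, -4.3, -4.7] [516.  49. 149.]
```

The arm tracks the model closely, so I'll continue the flip.

Emit:
{"op": "arm_command", "data": {
  "series": [
    [[0.045,0.01,0.001,-0.016,-2.9,-5.4,-2.1],[0.045,0.01,0.001,-0.015,-2.9,-5.4,-2.1],[0.045,0.01,0.001,-0.014,-2.8,-5.5,-2.1],[0.045,0.01,0.001,-0.014,-2.7,-5.5,-2.1],[0.045,0.01,0.001,-0.013,-2.6,-5.5,-2.1]]
  ]
}}

```text
clock: 6.23
tool_pos: [365.2, 29.6, 186.7]
ee_rot: [[0.83, 0.314, 0.461], [-0.452, -0.106, 0.886], [0.327, -0.943, 0.054]]
wrist_force: [0.5, 0.9, -0.6]
opening: 44.8
```

Emit:
{"op": "arm_command", "data": {
  "series": [
    [[0.045,0.01,0.001,-0.012,-2.5,-5.6,-2.1],[0.045,0.01,0.001,-0.011,-2.4,-5.6,-2.1],[0.045,0.01,0.001,-0.011,-2.3,-5.6,-2.1],[0.045,0.01,0.001,-0.01,-2.2,-5.7,-2.2],[0.045,0.01,0,-0.01,-2.1,-5.7,-2.2]]
  ]
}}

```text
clock: 6.65
tool_pos: [392.7, -34.2, 207.0]
ee_rot: [[0.902, 0.421, 0.098], [0.053, -0.332, 0.942], [0.429, -0.844, -0.321]]
wrist_force: [-0.1, -0.8, -0.1]
opening: 44.8
```

```bash
python3 -c "
from plan import *
show(rows([cur,C,E1]))"
```

```text
q [ 1.05 -0.34 -1.2   2.44  0.22  0.45 -0.39]
[0.045, 0.005, -0.001, -0.007, -1.4, -3.9, -0.9] [396. -40. 213.]
[0.045, 0.006, -0.001, -0.007, -1.4, -3.8, -1.2] [400. -46. 219.]
[0.045, 0.007, 0.0, -0.007, -1.4, -3.8, -1.4] [407. -51. 225.]
[0.045, 0.008, 0.001, -0.006, -1.3, -3.8, -1.6] [415. -54. 230.]
[0.045, 0.01, 0.001, -0.005, -1.3, -3.8, -1.8] [424. -56. 236.]
[0.045, 0.011, 0.001, -0.005, -1.3, -3.8, -2.1] [434. -56. 242.]
[0.045, 0.0, 0.012, 0.002, -0.1, -6.5, -0.5] [441. -59. 232.]
[0.045, 0.003, 0.012, 0.004, 0.0, -6.4, -1.0] [449. -60. 222.]
[0.045, 0.006, 0.011, 0.005, 0.0, -6.3, -1.5] [458. -57. 212.]
[0.045, 0.009, 0.011, 0.006, 0.0, -6.1, -2.0] [468. -52. 202.]
[0.045, 0.012, 0.01, 0.006, -0.1, -5.9, -2.6] [478. -43. 192.]
[0.045, 0.014, 0.009, 0.007, -0.2, -5.6, -3.1] [488. -31. 182.]
[0.045, 0.017, 0.008, 0.006, -0.3, -5.3, -3.5] [497. -15. 173.]
[0.045, 0.02, 0.008, 0.006, -0.5, -5.0, -4.0] [505.   3. 164.]
[0.045, 0.022, 0.007, 0.005, -0.8, -4.7, -4.3] [512.  25. 156.]
[0.045, 0.025, 0.006, 0.004, -1.1, -4.3, -4.7] [516.  49. 149.]
```

```bash
python3 -c "
from plan import *
show(rows([cur,E1]))"
```

```text
q [ 1.05 -0.34 -1.2   2.44  0.22  0.45 -0.39]
[0.045, -0.003, 0.006, -0.008, -0.9, -5.8, 0.6] [391. -43. 204.]
[0.045, -0.002, 0.006, -0.007, -0.9, -5.8, 0.3] [392. -52. 201.]
[0.045, -0.0, 0.007, -0.006, -0.9, -5.8, -0.1] [395. -59. 197.]
[0.045, 0.002, 0.007, -0.005, -0.9, -5.8, -0.5] [401. -65. 194.]
[0.045, 0.004, 0.007, -0.004, -0.9, -5.8, -0.9] [408. -70. 191.]
[0.045, 0.006, 0.007, -0.003, -0.9, -5.7, -1.3] [417. -72. 188.]
[0.045, 0.008, 0.008, -0.002, -0.9, -5.7, -1.7] [428. -71. 184.]
[0.045, 0.011, 0.007, -0.001, -1.0, -5.5, -2.1] [440. -68. 181.]
[0.045, 0.013, 0.007, -0.0, -1.0, -5.4, -2.5] [453. -61. 177.]
[0.045, 0.015, 0.007, 0.0, -1.1, -5.3, -2.9] [466. -51. 173.]
[0.045, 0.018, 0.007, 0.001, -1.1, -5.1, -3.3] [479. -38. 168.]
[0.045, 0.02, 0.007, 0.001, -1.2, -4.9, -3.7] [491. -21. 163.]
[0.045, 0.022, 0.006, 0.001, -1.3, -4.7, -4.0] [502.  -0. 159.]
[0.045, 0.025, 0.006, 0.001, -1.4, -4.5, -4.4] [510.  23. 154.]
[0.045, 0.027, 0.005, 0.001, -1.5, -4.2, -4.7] [516.  49. 149.]
```

Emit:
{"op": "arm_command", "data": {
  "series": [
    [[0.045,-0.003,0.006,-0.008,-0.9,-5.8,0.6],[0.045,-0.002,0.006,-0.007,-0.9,-5.8,0.3],[0.045,0,0.007,-0.006,-0.9,-5.8,-0.1],[0.045,0.002,0.007,-0.005,-0.9,-5.8,-0.5],[0.045,0.004,0.007,-0.004,-0.9,-5.8,-0.9]]
  ]
}}

```text
clock: 7.07
tool_pos: [407.9, -71.4, 191.1]
ee_rot: [[0.842, 0.437, -0.317], [0.495, -0.392, 0.776], [0.215, -0.81, -0.546]]
wrist_force: [-1.3, -1.4, 0.4]
opening: 45.0
```

```bash
python3 -c "
from plan import *
show(rows([cur,E1]))"
```

```text
q [ 1.08 -0.14 -1.27  2.46  0.86  0.49 -0.47]
[0.045, 0.005, 0.006, -0.003, -0.8, -5.7, -1.3] [415. -71. 190.]
[0.045, 0.008, 0.007, -0.003, -0.9, -5.6, -1.7] [425. -71. 188.]
[0.045, 0.01, 0.007, -0.002, -1.0, -5.5, -2.1] [437. -69. 185.]
[0.045, 0.013, 0.007, -0.001, -1.1, -5.4, -2.5] [450. -63. 181.]
[0.045, 0.015, 0.007, -0.0, -1.1, -5.3, -2.9] [463. -54. 177.]
[0.045, 0.018, 0.007, 0.0, -1.2, -5.2, -3.3] [477. -41. 173.]
[0.045, 0.02, 0.007, 0.001, -1.3, -5.0, -3.7] [490. -24. 167.]
[0.045, 0.023, 0.007, 0.002, -1.3, -4.8, -4.1] [501.  -3. 162.]
[0.045, 0.026, 0.007, 0.002, -1.4, -4.6, -4.5] [510.  21. 156.]
[0.045, 0.028, 0.007, 0.003, -1.5, -4.3, -4.9] [516.  49. 149.]
```

Emit:
{"op": "arm_command", "data": {
  "series": [
    [[0.045,0.005,0.006,-0.003,-0.8,-5.7,-1.3],[0.045,0.008,0.007,-0.003,-0.9,-5.6,-1.7],[0.045,0.01,0.007,-0.002,-1.0,-5.5,-2.1],[0.045,0.013,0.007,-0.001,-1.1,-5.4,-2.5],[0.045,0.015,0.007,0,-1.1,-5.3,-2.9]]
  ]
}}

```text
clock: 7.48
tool_pos: [464.5, -54.8, 176.1]
ee_rot: [[0.515, 0.603, -0.609], [0.855, -0.31, 0.416], [0.062, -0.735, -0.676]]
wrist_force: [-0.4, -0.6, -0.1]
opening: 45.0
```

```bash
python3 -c "
from plan import *
show(rows([cur,E1]))"
```

```text
q [ 0.97  0.15 -1.25  2.48  1.62  0.6  -0.65]
[0.045, 0.018, 0.007, -0.002, -1.3, -5.0, -3.5] [475. -37. 174.]
[0.045, 0.02, 0.008, -0.0, -1.3, -4.9, -3.7] [489. -20. 169.]
[0.045, 0.022, 0.008, 0.001, -1.3, -4.8, -4.1] [501.  -0. 164.]
[0.045, 0.025, 0.008, 0.003, -1.3, -4.7, -4.4] [510.  23. 157.]
[0.045, 0.027, 0.008, 0.004, -1.2, -4.5, -4.7] [516.  49. 149.]
```

Emit:
{"op": "arm_command", "data": {
  "series": [
    [[0.045,0.018,0.007,-0.002,-1.3,-5.0,-3.5],[0.045,0.02,0.008,0,-1.3,-4.9,-3.7],[0.045,0.022,0.008,0.001,-1.3,-4.8,-4.1],[0.045,0.025,0.008,0.003,-1.3,-4.7,-4.4],[0.045,0.027,0.008,0.004,-1.2,-4.5,-4.7]]
  ]
}}

```text
clock: 7.9
tool_pos: [520.7, 43.6, 147.9]
ee_rot: [[-0.005, 0.766, -0.643], [1.0, 0.007, 0.001], [0.005, -0.643, -0.766]]
wrist_force: [0.4, -0.9, 0.2]
opening: 45.1
```

```bash
python3 - <<'E'
from plan import *
from h import *
p=cam('wrist','w2.png');print(ray(p,(320,240)))
s=monitor.observe();print(s['tool_pos'],s['ee_rot'])
for n in('wrist','scene'):
  q=p if n=='wrist' else cam(n)
  for k in('peg_left','peg_right'):
    for r in models.landmark_of(q,k)[:2]:
        uv=np.array(r['position'])*[640,480]; print(n,k,r['confidence'],uv,atz(q,uv,95))
E
```

```text
q [ 0.85  0.48 -1.21  2.51  2.31  0.73 -0.71]
(array([357.45,  42.78, 176.69]), array([ 0.93,  0.01, -0.37]))
[520.4   46.68 146.05] [[-0.02  0.76 -0.64]
 [ 1.    0.02 -0.  ]
 [ 0.01 -0.64 -0.77]]
wrist peg_left 0.62 [326.4 245.9] [575.13  49.84  95.  ]
wrist peg_right 0.88 [115.39 245.9 ] [573.9 -93.9  95. ]
scene peg_left 0.94 [335.87 234.29] [571.59  45.54  95.  ]
scene peg_right 0.56 [278.78 255.89] [580.81 -93.03  95.  ]
scene peg_right 0.48 [331.71 314.78] [762.08 -57.31  95.  ]
```

View pics/w2.png

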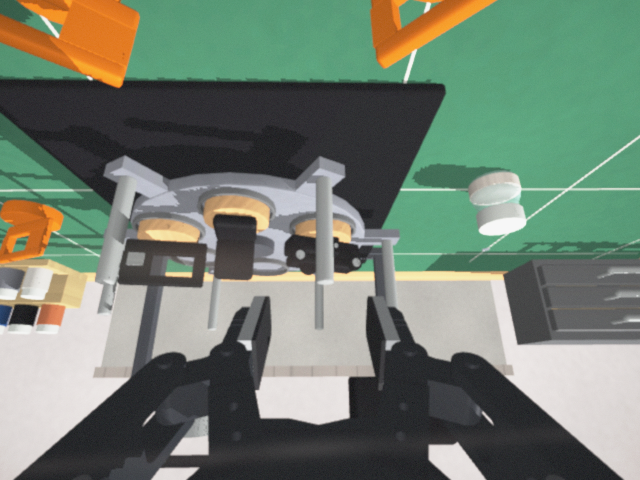

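The wrist picture shows the peg at column 325, midway between the jaws. The dashboard with its two vents is behind it at (300,255), and the door panel with its window is at (160,262). I'll advance 85 mm along the tool axis.

Emit:
{"op": "arm_command", "data": {
  "series": [
    [[0.045,0,0.02,0,0,0,0],[0.045,0,0.02,0,0,0,0],[0.045,0,0.02,0,0,0,0],[0.045,0,0.02,0,0,0,0],[0.045,0,0.005,0,0,0,0]]
  ]
}}

```text
clock: 8.62
tool_pos: [586.9, 43.3, 93.2]
ee_rot: [[0.001, 0.765, -0.644], [1.0, 0.003, 0.005], [0.006, -0.644, -0.765]]
wrist_force: [-0.5, 0.3, -0.0]
opening: 45.1
```

```bash
python3 - <<'E'
from plan import *
from h import *
s=monitor.observe();print(s['tool_pos'],s['ee_rot'],s['wrist_force'])
p=cam('wrist','w3.png')
# test arc feasibility
for y,x in((48,587),(13,575),(-23,571),(-58,575),(-94,587)):
    cur,e=ik(np.array([x,y,93.]),target(50,-1),cur);print(y,cur,round(e,3))
E
```

```text
q [ 0.7   0.73 -1.04  2.38  2.42  0.85 -0.65]
[586.86  43.29  93.15] [[ 0.    0.76 -0.64]
 [ 1.    0.    0.01]
 [ 0.01 -0.64 -0.76]] [-0.48  0.26 -0.02]
48 [ 0.69  0.74 -1.02  2.35  2.42  0.84 -0.63] 0.0
13 [ 0.79  0.73 -1.03  2.38  2.5   0.79 -0.64] 0.0
-23 [ 0.9   0.72 -1.02  2.39  2.58  0.73 -0.64] 0.0
-58 [ 0.98  0.72 -1.01  2.38  2.64  0.65 -0.63] 0.0
-94 [ 1.05  0.73 -0.99  2.33  2.7   0.57 -0.61] 0.0
```

View pics/w3.png

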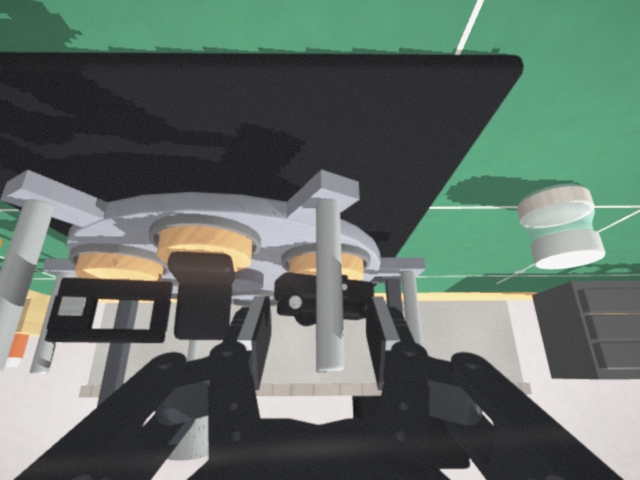

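The peg is between the pads, with its top at (328,370). I'll narrow the jaws and centre on the peg, then sweep along the arc.

Emit:
{"op": "arm_command", "data": {
  "series": [
    [[0.026,0.004,-0.004,0,0,0,0],[0.026,0,0,0,0,0,0],[0.026,0,0,0,0,0,0]]
  ]
}}

```text
clock: 8.92
tool_pos: [581.6, 48.8, 97.6]
ee_rot: [[-0.003, 0.766, -0.643], [1.0, 0.006, 0.002], [0.006, -0.643, -0.766]]
wrist_force: [0.8, -0.0, -0.0]
opening: 26.3
```

Emit:
{"op": "arm_command", "data": {
  "series": [
    [[0.026,-0.009,-0.0015,0.0013,0,0,0],[0.026,-0.009,-0.0033,0.0028,0,0,0],[0.026,-0.009,-0.0028,0.0023,0,0,0]]
  ]
}}

```text
clock: 9.17
tool_pos: [571.2, 23.5, 97.1]
ee_rot: [[-0.007, 0.765, -0.644], [1.0, 0.01, 0.001], [0.007, -0.644, -0.765]]
wrist_force: [-6.1, 10.5, 4.9]
opening: 26.2
```

```bash
python3 - <<'E'
from plan import *
from h import *
s=monitor.observe();print(s['tool_pos'],s['opening'],s['wrist_force'])
p=cam('wrist','w4.png')
p=cam('top')
for r in models.landmark_of(p,'peg_left')[:2]:
        uv=np.array(r['position'])*[640,480]; print(r['confidence'],uv,atz(p,uv,95))
E
```

```text
q [ 0.78  0.71 -1.05  2.41  2.47  0.81 -0.66]
[571.21  23.46  97.13] 26.19126867213065 [-6.1  10.53  4.92]
0.87 [299.2 226.7] [565.26  30.48  95.  ]
```

View pics/w4.png

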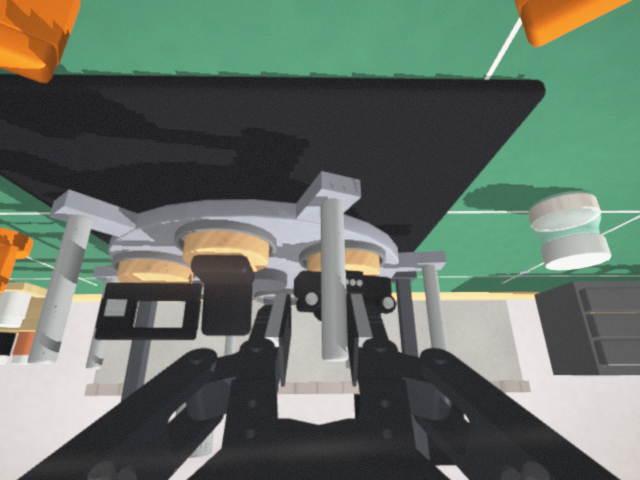

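The right-hand pad is against the peg and the table is turning. The peg is at (565,30), the force is about 10 N, and the parts are clear. I'll continue the arc.

Emit:
{"op": "arm_command", "data": {
  "series": [
    [[0.026,-0.009,-0.0026,0.0022,0,0,0],[0.026,-0.009,-0.0021,0.0018,0,0,0],[0.026,-0.009,-0.0015,0.0013,0,0,0],[0.026,-0.009,-0.001,0.0009,0,0,0],[0.026,-0.009,-0.0006,0.0005,0,0,0]]
  ]
}}

```text
clock: 9.73
tool_pos: [561.5, -21.0, 96.4]
ee_rot: [[-0.008, 0.765, -0.644], [1.0, 0.011, 0.001], [0.008, -0.644, -0.765]]
wrist_force: [-8.6, 13.5, 7.9]
opening: 25.9
```

Emit:
{"op": "arm_command", "data": {
  "series": [
    [[0.026,-0.009,0,0,0,0,0],[0.026,-0.009,0.0003,-0.0003,0,0,0],[0.026,-0.009,0.0008,-0.0007,0,0,0],[0.026,-0.009,0.0013,-0.0011,0,0,0],[0.026,-0.009,0.0017,-0.0014,0,0,0]]
  ]
}}

```text
clock: 10.15
tool_pos: [567.7, -68.8, 95.7]
ee_rot: [[-0.003, 0.765, -0.644], [1.0, 0.006, 0.003], [0.006, -0.644, -0.765]]
wrist_force: [-1.4, 4.0, 0.7]
opening: 26.1
```

```bash
python3 - <<'E'
from plan import *
from h import *
s=monitor.observe();print(s['tool_pos'],s['opening'],s['wrist_force'])
p=cam('top')
for k in('peg_left','peg_right'):
  for r in models.landmark_of(p,k)[:2]:
        uv=np.array(r['position'])*[640,480]; print(k,r['confidence'],uv,atz(p,uv,95))
E
```

```text
q [ 1.03  0.7  -1.04  2.41  2.66  0.64 -0.64]
[567.67 -68.77  95.72] 26.12713069417776 [-1.41  4.04  0.72]
peg_left 0.84 [338.3  228.82] [560.24 -57.32  95.  ]
peg_left 0.62 [347.9  198.29] [631.06 -79.85  95.  ]
peg_right 0.72 [384.13 187.1 ] [ 657.29 -162.84   95.  ]
```

Emit:
{"op": "arm_command", "data": {
  "series": [
    [[0.026,-0.009,0.0023,-0.0019,0,0,0],[0.026,-0.009,0.0027,-0.0023,0,0,0],[0.026,-0.007,0.0024,-0.002,0,0,0],[0.026,0,0,0,0,0,0],[0.026,0,0,0,0,0,0]]
  ]
}}

```text
clock: 10.72
tool_pos: [577.6, -94.2, 95.4]
ee_rot: [[-0.001, 0.765, -0.644], [1.0, 0.005, 0.005], [0.007, -0.644, -0.765]]
wrist_force: [0.1, -0.1, -0.5]
opening: 26.1
```

Emit:
{"op": "arm_command", "data": {
  "series": [
    [[0.026,0,0,0,0,0,0],[0.026,0,0,0,0,0,0],[0.026,0,0,0,0,0,0],[0.026,0,0,0,0,0,0],[0.026,0,0,0,0,0,0]]
  ]
}}

```text
clock: 11.13
tool_pos: [577.3, -93.1, 95.4]
ee_rot: [[-0.003, 0.765, -0.644], [1.0, 0.006, 0.003], [0.007, -0.644, -0.765]]
wrist_force: [0.3, 0.3, 0.2]
opening: 26.0
```

```bash
python3 - <<'E'
from plan import *
from h import *
s=monitor.observe();print(s['tool_pos'],s['opening'],s['wrist_force'])
p=cam('wrist','w5.png')
p=cam('top')
for k,z in dict(peg_left=95,peg_right=95,dashboard=42,seat=42,door_panel=42,view_spot=42).items():
  for r in models.landmark_of(p,k)[:2]:
        uv=np.array(r['position'])*[640,480]; print(k,r['confidence'],uv,atz(p,uv,z))
E
```

```text
q [ 1.08  0.71 -1.02  2.37  2.7   0.58 -0.63]
[577.27 -93.1   95.37] 26.037241151617867 [0.33 0.29 0.18]
peg_left 0.9 [353.47 221.9 ] [576.08 -91.64  95.  ]
peg_right 0.89 [384.9  172.18] [ 692.8  -165.53   95.  ]
peg_right 0.69 [442.37 300.  ] [ 400.11 -284.03   95.  ]
dashboard 0.72 [319.68 210.  ] [617.04 -16.22  42.  ]
seat 0.8 [354.82 193.58] [656.97 -99.71  42.  ]
door_panel 0.96 [354.88 162.91] [ 733.12 -101.08   42.  ]
door_panel 0.58 [325.31 320.69] [358.53 -27.98  42.  ]
view_spot 0.97 [324.1  208.99] [619.47 -26.64  42.  ]
```

View pics/w5.png

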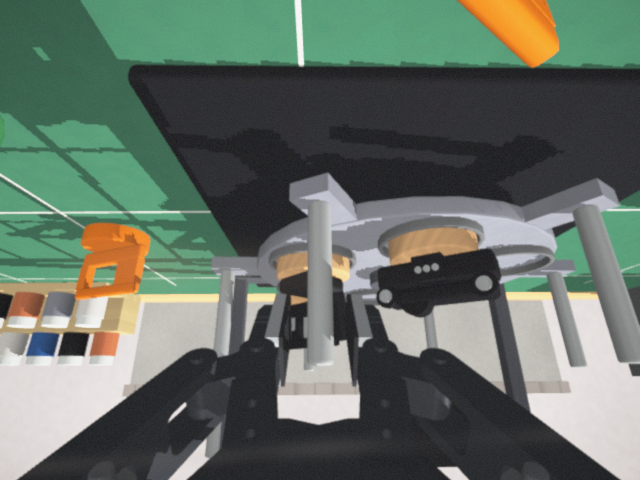

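The table has turned one place and clicked in. The dashboard is at the front (435,255), all parts are upright, and the peg stands free between the pads with about 0 N on the wrist. I'll retract.

Emit:
{"op": "arm_command", "data": {
  "series": [
    [[0.026,0,-0.014,0,0,0,0],[0.026,0,-0.016,0,0,0,0],[0.026,0,-0.016,0,0,0,0],[0.026,0,-0.016,0,0,0,0],[0.026,0,-0.016,0,0,0,0]]
  ]
}}

```text
clock: 11.95
tool_pos: [516.9, -93.5, 145.7]
ee_rot: [[-0.003, 0.765, -0.645], [1.0, 0.006, 0.003], [0.007, -0.645, -0.765]]
wrist_force: [0.2, 0.4, 1.1]
opening: 26.1
```

Emit:
{"op": "arm_command", "data": {
  "series": [
    [[0.026,0,0,0,0,0,0],[0.026,0,0,0,0,0,0],[0.026,0,0,0,0,0,0]]
  ]
}}

```text
clock: 12.2
tool_pos: [518.2, -94.2, 145.5]
ee_rot: [[-0.002, 0.765, -0.644], [1.0, 0.005, 0.004], [0.006, -0.644, -0.765]]
wrist_force: [0.1, -0.3, -0.6]
opening: 26.1
```

```bash
python3 - <<'E'
from plan import *
from h import *
s=monitor.observe();print(s['clock'],s['tool_pos'],s['wrist_force'])
for n in('wrist','scene','top'):
 p=cam(n,n+'9.png')
 for k,z in dict(peg_left=95,peg_right=95,dashboard=42,seat=42,door_panel=42,view_spot=42,paint_jar=0,thinner=0).items():
  for r in models.landmark_of(p,k)[:1]:
        uv=np.array(r['position'])*[640,480]; print(n,k,r['confidence'],uv,atz(p,uv,z))
a=cv2.resize(cv2.imread('pics/scene9.png')[170:380,180:460],(800,600),interpolation=3);cv2.imwrite('pics/s9.png',a)
E
```

```text
q [ 1.3   0.51 -1.2   2.49  2.71  0.46 -0.73]
12.2 [518.18 -94.18 145.52] [ 0.06 -0.29 -0.6 ]
wrist peg_left 0.92 [320.7  248.02] [570.4  -91.96  95.  ]
wrist peg_right 0.9 [242.69 291.12] [ 696.97 -170.86   95.  ]
wrist dashboard 0.62 [400.32 210.91] [621.33 -21.31  42.  ]
wrist seat 0.68 [315.58 228.38] [658.64 -95.72  42.  ]
wrist door_panel 0.95 [310.53 257.28] [ 746.7  -102.35   42.  ]
wrist view_spot 0.75 [397.12 209.09] [617.77 -24.89  42.  ]
wrist paint_jar 0.69 [627.9  183.12] [646.57 214.62   0.  ]
wrist thinner 0.83 [ 50.82 104.3 ] [ 538.57 -277.62    0.  ]
scene peg_left 0.63 [278.78 252.82] [572.48 -89.81  95.  ]
scene peg_right 0.76 [263.87 309.98] [ 699.7  -169.13   95.  ]
scene dashboard 0.73 [316.8  275.52] [621.81 -23.42  42.  ]
scene seat 0.73 [292.42 298.32] [657.57 -95.46  42.  ]
scene door_panel 0.85 [327.49 221.09] [473.22  73.37  42.  ]
scene view_spot 0.6 [138.11 289.01] [ 500.62 -383.9    42.  ]
scene paint_jar 0.84 [414.91 260.78] [642.84 222.73   0.  ]
scene thinner 0.73 [192.13 296.78] [ 532.36 -283.97    0.  ]
top peg_left 0.73 [355.07 222.91] [573.75 -95.21  95.  ]
top peg_right 0.7 [386.62 171.89] [ 693.48 -169.51   95.  ]
top dashboard 0.71 [320.32 212.69] [610.52 -17.7   42.  ]
top seat 0.66 [353.6 191.9] [661.11 -96.89  42.  ]
top door_panel 0.95 [355.78 168.1 ] [ 720.13 -103.02   42.  ]
top view_spot 0.83 [323.9  209.62] [617.95 -26.18  42.  ]
top paint_jar 0.81 [225.02 203.52] [644.17 213.94   0.  ]
top thinner 0.79 [425.22 244.9 ] [ 540.61 -270.42    0.  ]
```

View pics/s9.png

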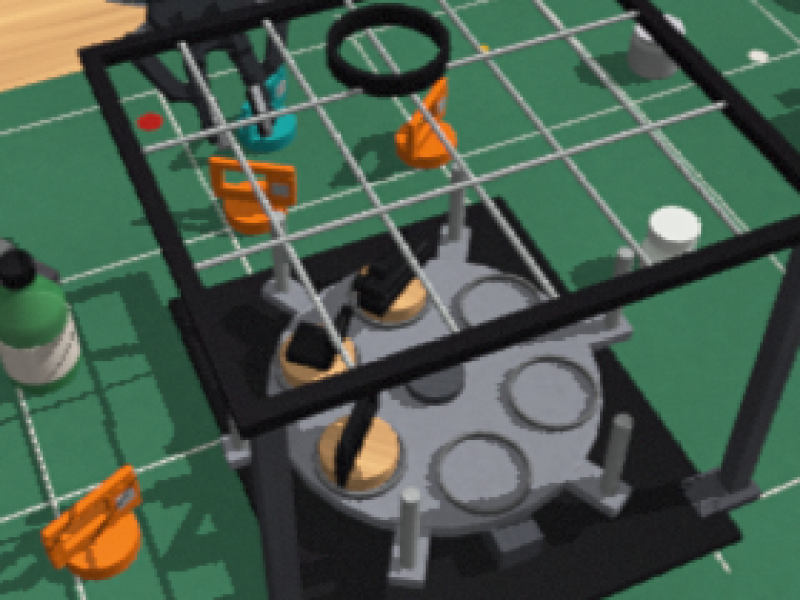

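The dashboard holder is at the front, all three parts are upright in their rings, and the gripper is clear. I'll hand the job in.

```bash
python3 -c "
from workcell import ticket;print(ticket.finish_job())"
```

```text
the job is handed in; nothing more can be done
None
```

I turned the table one place anticlockwise (seen from above) by its front-left peg. This brought the dashboard to the front place under the ring light, and I handed the job in at about 12 s.

**How it was done:** The first wrist posture hit its joint limits. I fitted a kinematic model, flipped the wrist, and reached in under the roof with the tool tilted 50°. The pads straddled the peg and swept it along its arc, with at most about 18 N at the wrist in any reading I took. I then backed straight out.

**Last checks:**
- **Table:** the pushed peg sits at about (573, -93) mm, where the front-right peg started. It stood free between the pads with about 0 N, so the table is clicked in.
- **Dashboard:** the wrist and scene cameras put its holder within about 5 mm of the viewing place.
- **Disagreement:** the top camera's network put the dashboard about 11 mm from the viewing place, still inside the 13 mm limit. Its view there is partly blocked by the roof frame and the ring light. The peg positions and the picture agree with the smaller figure.
- **Parts:** all three look upright and in their rings.
- **Bystanders:** the jar and the thinner bottle read where they started, within network noise. I did not re-measure the other bystanders; the arm stayed well above the bench.
- **Roof:** no wrist-force reading suggested that the roof was touched.

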